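Clamp a pipe in the V-rest: swing the strap over, push the cam lever down

TASK

A cut length of pipe lies in the V-rest of the bench fixture, and its clamp is open. Clamp the pipe: with a finger, push the clamp strap round until it lies straight across the pipe against its stop pin, and then push the cam lever all the way down so that the strap's foot grips the pipe. Nothing is to be picked up: leave the pipe where it lies, and do not move the things standing around the fixture.

Things in the scene. Friction and masses are not known exactly. Their poses are not given: they have to be found in the camera images.
- fixture: Fixed bench fixture: grey base plate 240 x 210 x 16 mm (its x, y, z) with a V-rest for the pipe and a clamp post. Origin: centre of its underside, on the bench. x runs along the pipe, y from the pipe towards the post. Two V-blocks at y = -45 mm, x = -62 and +62 mm, each 38 mm long, 68 mm wide, tops 57 mm above the bench. The post: x = 0, y = +50 mm, flange 72 mm across, 74 mm high.
- stop_pin (a point): Top of the upright stop pin on the post's flange, 8 mm thick, 114 mm above the bench (fixture x = -18, y = +24 mm). The side of the strap meets it when the strap lies straight across the pipe.
- clamp_pivot (a point): Point on the upright axis about which strap and cam lever swing together, half-way up the strap's thickness, 111 mm above the bench (fixture x = 0, y = +50 mm). Turns with the strap: its -y axis points along the strap towards the foot, its +y the way the lever lies when it is down.
- strap_swing (a joint): Angle (rad) of strap and lever about the post's axis. 0: strap across the pipe, against the stop pin, pointing along the fixture's -y. Grows anticlockwise from above as the strap is swung away: at 1.57 it points along the fixture's +x, parallel to the pipe; range 0 to 1.9, starts at 1.1 to 1.75. It stays where it is left; takes 1 to 2 N at 70 mm from the axis.
- clamp_strap: Dark steel strap: flat bar 28 mm wide, 14 mm thick, from a 38 mm hub on the post to a round nose 109 mm from the axis. Origin: on the axis at the bar's underside, 104 mm above the bench with the lever up; -y points to the nose. Its upright sides are free from 104 to 118 mm above the bench: a fingertip 97 mm above the bench pushes it and clears the pipe. Nut and spindle end on the nose, 14 mm higher.
- strap_foot (a point): Centre of the underside of the strap's round rubber foot, 26 mm across, below the bar near its nose, 95 mm from the swing axis. With the lever up it stands 92 mm above the bench, 3 mm over the top of the pipe.
- cam_lever (a joint): Angle (rad) by which the cam lever is pushed down. 0: up, handle 74 degrees above level, leaning away from the strap's nose. It grows as the handle goes over, away from the nose, and down; 1.2 is the bottom stop: locked, handle 5 degrees above level. Starts at 0 to 0.25. Stays where it is left; takes 3 to 6 N at 85 mm from the pin. Down, it presses the foot on the pipe and holds itself.
- lever_pin (a point): Centre of the cam lever's horizontal pivot pin, on the swing axis, 139 mm above the bench. Its x axis is the pin's direction; its +y is the direction (away from the strap's nose) in which the lever goes down.
- lever_ball (a point): Centre of the black ball, 28 mm across, at the end of the cam lever, 122 mm from the pin. Between them runs a straight dark steel handle, 13 mm thick, free from 34 to 108 mm from the pin; its centre line goes through the pin.
- pipe_centre (a point): Centre of the loose steel pipe lying in the V-rest, 48.6 mm outside diameter, 220 mm long, about 0.85 kg, threaded at one end. Its x axis is the pipe's axis, 64 mm above the bench; the top of the pipe is 89 mm above the bench.
- pipe: The same pipe; origin at the middle of its underside as it lies at the start.
- coupling: Bystander: loose steel pipe coupling standing on its end, 60 mm across, 48 mm tall. Origin: centre of its underside.
- paste_can: Bystander: loose tin of thread compound, 72 mm across, 85 mm tall. Origin: centre of its underside.
- wrench: Bystander: loose wrench about 200 mm long lying along its x. Origin: middle of its underside.
- tape_measure: Bystander: loose tape measure lying flat, 72 x 66 x 36 mm. Origin: centre of its underside.
Things that resemble listed ones, but are neither listed nor needed, are in the scene too. Of the things like the pipe, leave any that is pink; of the rest the smaller one is meant.

How it is judged:
On the way, in this order (a step that is already met when the one before it is completed fails the run):
1. the strap lies across the pipe, within 0.12 rad of its stop, with the cam lever still up (value of joint strap_swing below 0.12 rad and value of joint cam_lever below 0.75 rad), for 0.1 s.
2. the cam lever is pushed down to within 0.1 rad of its bottom stop (value of joint strap_swing below 0.12 rad and value of joint cam_lever above 1.1 rad), for 0.1 s.
At the end, for the whole second after the job is handed in: The strap lies across the pipe within 0.12 rad of its stop, the cam lever is within 0.1 rad of its bottom stop, the strap's foot presses on the pipe with more than 10 N, and the pipe is at rest, level in the V-rest, within 15 mm of where it lay (all of step 2 and contact force between clamp_strap and pipe above 10 N and distance of pipe_centre from where it was at the start of the episode below 0.015 m and angle between pipe_centre's own x axis and vertical between 1.5 and 1.64 rad and linear speed of pipe below 0.02 m/s); the robot touches nothing.
It fails at once if the pipe is shifted by more than 15 mm or picked up (distance of pipe_centre from where it was at the start of the episode above 0.015 m).
It fails at once if the coupling is shifted by more than 20 mm or picked up (distance of coupling from where it was at the start of the episode above 0.02 m).
It fails at once if the paste can is shifted by more than 20 mm or picked up (distance of paste_can from where it was at the start of the episode above 0.02 m).
It fails at once if the wrench is shifted by more than 20 mm or picked up (distance of wrench from where it was at the start of the episode above 0.02 m).
It fails at once if the tape measure is shifted by more than 20 mm or picked up (distance of tape_measure from where it was at the start of the episode above 0.02 m).
It also fails if it takes over 56 s, if anything falls off the work surface, if the arm or the gripper's body presses on something with over 40 N, if the wrist force passes 120 N, or if a joint passes its speed limit or range.

ROBOT

A 6-joint arm with a two-finger parallel gripper is mounted at the origin on the work surface. World frame = base frame: x ahead of the robot, y to its left, z up, the work surface at z = 0. Lengths are in m, angles in rad, forces in N, time in s.
With the tool pointing down it reaches from about 0.3 to 0.775 m from the base axis. Payload 14.6 kg.
Tool frame: the origin (TCP) lies midway between the tips of the shut fingers; the grasp point (between the pads) lies 19 mm behind it (ctrl.pinch_z is the distance from the TCP to the grasp point, in m); z points along the fingers, y is the line along which they close (so a half turn about z gives the same grasp; the last joint's range is limited). The gripper opens to 94 mm and grips with 3 to 60 N. Pads are 16 mm wide; open, the fingers measure 119 mm over their backs; the gripper's body (75 mm by 177 mm) begins 78 mm behind the grasp point.
Start: joints at [1.106, 0.3, 1.521, -0, 1.321, -0.067], TCP at [0.213, 0.507, 0.205] pointing down, gripper open.
Joint ranges: [-3.03, 3.03], [-0.79, 2.21], [0.23, 2.52], [-1.04, 4.18], [0, 3.07], [-2.55, 2.55]. Speed limits (rad/s): [2.22, 2.22, 2.57, 3.14, 3.14, 3.14].

INTERFACE

Orientations are given as [roll, pitch, yaw] about the fixed x, y, z axes, in that order (R = Rz(yaw) Ry(pitch) Rx(roll)).
In Python, from station import ctrl gives the robot as it stands.
- The arm moves only by the tool jog_arm, never from a script. Its argument "motion" is a list of rows, each a list of 7 numbers: the shift along the tool's x, y, z in m, then the turn, a rotation vector about the tool's x, y, z in rad, then the opening, from -1 (shut) to 1 (fully open). In form: [[tx, ty, tz, rx, ry, rz, gripper], ...]. A call has 1 to 5 rows; each row shifts and turns the commanded pose from where the row before left it, along the tool's axes as they then stand; what a row does not reach is not made up. A row lasts 1/10 s, in which the tool goes at most 50 mm and 8.59 degrees, less where a joint would pass 70% of its speed; a pose out of reach is approached as far as the arm can. A call is refused whole if a number of a shift passes 0.05 or a number of a turn 0.15, either way. A call with a gripper value outside its range is refused whole. The fingers move at their own pace and stop on an object; "squeeze" is the grip in N (left out, the last holds). Time passes only in rows, so rows that do not move let the fingers close. It gives the time, the measured TCP pose, the force, the opening and the grip force at its end, in the units of the state.
- ctrl.get_obs(): the state, without advancing time (a new reading comes with each control period).
- ctrl.camera(name): name is "side" or "top" or "wrist"; returns the picture (480x640x3 uint8, red, green, blue); there is no depth.
- ctrl.camera_model(name): a dict with "intrinsics" (3x3 intrinsics, pixels), "rvec" (rotation vector, rad) and "tvec" (3), from world to camera coordinates, as OpenCV has them. Camera axes: x right, y down, z forward; pixel columns grow to the right and rows downward; lengths in m; the calibration is good to about 2 mm. A picture is of the moment at which its call begins: read the wrist's pose just before it. camera_model takes no time and is no camera call; for the wrist camera it gives the pose at the moment of the call.
- ctrl.hand_in(): hands the job in; it is judged then, once.
The state is a dict: "time_s": time; "qpos": joint angles; "joint_vel": joint speeds; "tau": joint torques, N m; "ee_pos": TCP position; "eef_rot": TCP orientation; "force": force on the tool from outside, world axes, zero at the start; "moment": the same for the moment, N m; "grip_width": finger opening in m; "grip_force": force on a finger pad.
Only numpy, scipy, OpenCV 4.12 (cv2) and the standard library are available. Lean on these libraries where they do the work, as an engineer would, in place of code of your own. Each camera call takes 0.05 s, during which the arm holds its last target. There are 200 camera calls.

## Working session

There is one attempt and no reset: what is moved stays moved. The work goes in short steps, Python scripts to look and compute and a tool call to move; the robot and the scene stay as the last step left them, time stands still between calls to the robot, and variables do not carry over. Pictures are saved under pics/ and viewed, at most 10 in all, crops included, and the job is handed in when it is done.

Besides the shell and the picture viewer there is one more tool, called by a JSON object that holds its "name" and its "arguments", one argument or row to a line. jog_arm: Moves the arm, as the interface text tells. Its arguments: {"type":"object","properties":{"motion":{"type":"array"},"squeeze":{"type":"number"}},"required":["motion"]}

```bash
mkdir -p pics
cat > h.py <<'E'
import numpy as np, cv2
from station import ctrl
from scipy.spatial.transform import Rotation as Rn
def ray(m,uv):
    R=cv2.Rodrigues(np.array(m["rvec"],float))[0]; t=np.array(m["tvec"],float).ravel()
    d=R.T@np.linalg.inv(np.array(m["intrinsics"]))@np.array([uv[0],uv[1],1.]); return -R.T@t, d/np.linalg.norm(d)
def onz(m,uv,z):
    c,d=ray(m,uv); return c+d*(z-c[2])/d[2]
def tri(m1,p1,m2,p2):
    c1,d1=ray(m1,p1);c2,d2=ray(m2,p2)
    s=np.linalg.lstsq(np.c_[d1,-d2],c2-c1,rcond=None)[0]
    a=c1+s[0]*d1;b=c2+s[1]*d2; return (a+b)/2,np.linalg.norm(a-b)
def proj(m,P):
    return cv2.projectPoints(np.array(P,float).reshape(-1,3),np.array(m["rvec"],float),np.array(m["tvec"],float),np.array(m["intrinsics"],float),None)[0][:,0]
def snap(cam,name):
    im=ctrl.camera(cam); cv2.imwrite(f"pics/{name}.png",im[:,:,::-1]); return im
E
python3 - <<'E'
from h import *
for c in("top","side"):
    snap(c,c+"0"); m=ctrl.camera_model(c); print(c,ray(m,(320,240)),m["intrinsics"])
o=ctrl.get_obs(); print(o["time_s"],o["ee_pos"],o["eef_rot"])
E
```

```text
top (array([ 0.38002059, -0.11693847,  1.3590799 ]), array([ 0.15875497,  0.02817763, -0.98691584])) [[497.48102525   0.         321.47941479]
 [  0.         497.48102525 245.94193776]
 [  0.           0.           1.        ]]
side (array([ 0.36728857, -0.93463005,  0.92723231]), array([ 0.17122803,  0.71759945, -0.67507925])) [[504.05043999   0.         322.62582907]
 [  0.         504.05043999 237.33156541]
 [  0.           0.           1.        ]]
0.1 [0.21295489 0.50686548 0.20495622] [-3.14058910e+00 -4.67317081e-05  2.74383382e+00]
```

View pics/top0.png

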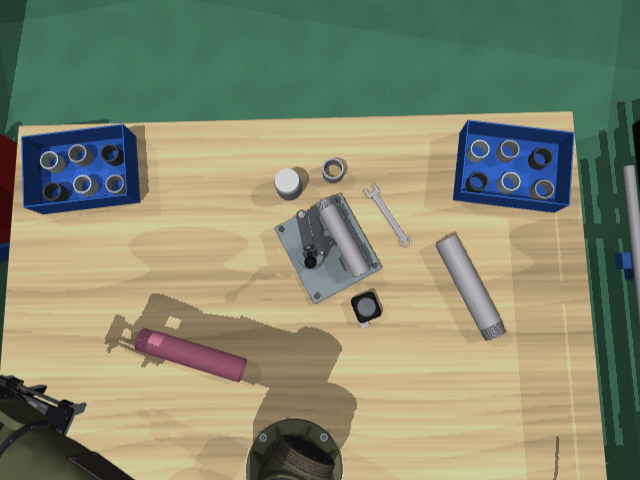

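View pics/side0.png

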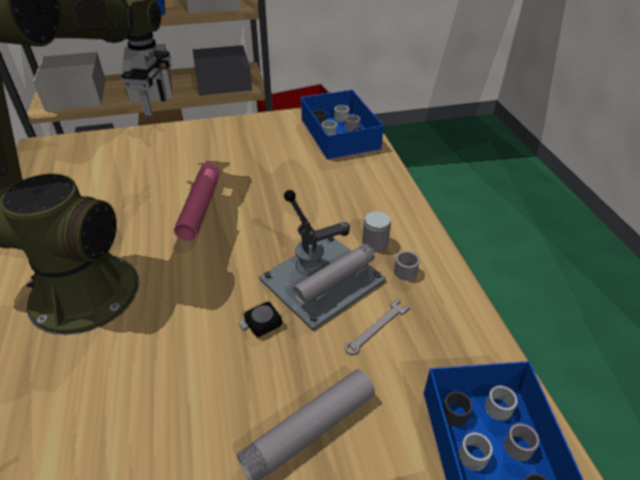

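The pipe-like candidates in the top picture are the pink pipe (190,355), the larger grey pipe loose on the bench (470,285), and the smaller grey pipe in the fixture's V-rest (345,237). By the description it is the one in the fixture. The post is at about (308,255), the strap points up to (302,215), and the ball is at (311,262). In the side picture the ball is at (290,196), the nose at (345,230), and the plate around (322,280). Next is a close crop of both views.

Run:
```python
from h import *
a=cv2.imread("pics/top0.png")[178:313,268:388]; b=cv2.imread("pics/side0.png")[183:328,255:390]
a=cv2.resize(a,(400,450),interpolation=cv2.INTER_CUBIC); b=cv2.resize(b,(400,430),interpolation=cv2.INTER_CUBIC)
c=np.zeros((450,800,3),np.uint8); c[:,:400]=a; c[:430,400:]=b; cv2.imwrite("pics/crop0.png",c)
m=ctrl.camera_model("top"); 
C=[onz(m,p,0.016) for p in((276,228),(341,193),(381,266),(316,303))]
print(np.round(C,4)); print([np.linalg.norm(C[i]-C[i-1]).round(4) for i in range(4)])
```

```text
[[ 0.6318  0.0421  0.016 ]
 [ 0.7268 -0.1387  0.016 ]
 [ 0.5217 -0.2426  0.016 ]
 [ 0.425  -0.0654  0.016 ]]
[np.float64(0.2331), np.float64(0.2042), np.float64(0.23), np.float64(0.2019)]
```

View pics/crop0.png

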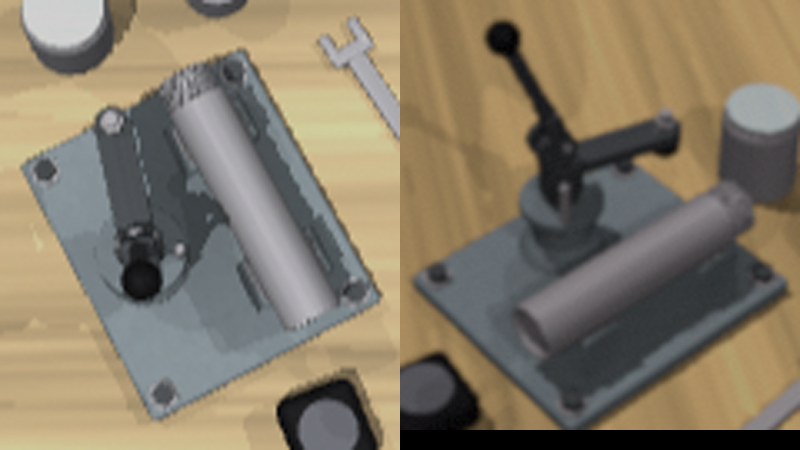

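The crop shows the smaller grey pipe in the V-blocks with its threaded end at the top. The strap swings free of the pipe and the lever is up. In crop pixels (top view, then side view), the ball is at (141,280) and (103,40). The nut is at (111,120) and (266,118), and the stop pin top at (181,249) and (165,187). The plate corners are at (22,163), (245,50), (382,296) and (155,418).

```bash
cat > fx.py <<'E'
from h import *
mt,ms=ctrl.camera_model("top"),ctrl.camera_model("side")
T=lambda p:(268+p[0]/3.3333,178+p[1]/3.3333)
S=lambda p:(255+p[0]/2.963,183+p[1]/2.966)
E
python3 - <<'E'
from fx import *
C=np.array([onz(mt,T(p),0.016)[:2] for p in((22,163),(245,50),(382,296),(155,418))])
print([np.linalg.norm(C[i]-C[i-1]).round(4) for i in range(4)])
c=C.mean(0); x=(C[0]-C[3])+(C[1]-C[2]); yaw=np.arctan2(x[1],x[0])
y=(C[0]-C[1])+(C[3]-C[2]); print("yaw from y",np.arctan2(-y[0],y[1]),"yaw",yaw,"c",c)
F=lambda P:np.array([[np.cos(yaw),np.sin(yaw)],[-np.sin(yaw),np.cos(yaw)]])@(P[:2]-c)
for n,a,b in(("ball",(141,280),(103,40)),("nut",(111,120),(266,118)),("pin",(181,249),(165,187))):
    P,e=tri(mt,T(a),ms,S(b)); print(n,P.round(4),"err",e.round(4),"fix",F(P).round(4))
for p in((276,275),(372,412),(386,283)): P=onz(ms,S(p),0.016)
Cs=np.array([onz(ms,S(p),0.016)[:2] for p in((14,281),(175,418),(388,288))]); print("side corners",Cs.round(4), C.round(4))
# pipe axis ends in top at z .089 ridge
g=lambda P:F(P).round(4)
print("pipe mids",g(onz(mt,T((187,88)),.064)),g(onz(mt,T((316,316)),.064)))
E
```

```text
[np.float64(0.2367), np.float64(0.2074), np.float64(0.2333), np.float64(0.2086)]
yaw from y 0.4668502491817767 yaw 0.47284275127536535 c [ 0.57628813 -0.10059296]
ball [ 0.5078 -0.0627  0.2508] err 0.0019 fix [-0.0438  0.0649]
nut [ 0.6452 -0.0352  0.1253] err 0.0019 fix [0.0911 0.0269]
pin [ 0.5473 -0.0867  0.115 ] err 0.0005 fix [-0.0195  0.0255]
side corners [[ 0.4215 -0.0665]
 [ 0.5205 -0.2368]
 [ 0.723  -0.1456]] [[ 0.635   0.0459]
 [ 0.7268 -0.1401]
 [ 0.5194 -0.2469]
 [ 0.424  -0.0613]]
pipe mids [ 0.0999 -0.0417] [-0.1091 -0.0449]
```

```bash
cat >> fx.py <<'E'
YAW=0.47; PIV=np.array([0.5536,-0.0560])
def strap(s,r,off):           # point at radius r, off to the anticlockwise side; tool yaw
    a=YAW-np.pi/2+s; u=np.array([np.cos(a),np.sin(a)]); n=np.array([-u[1],u[0]])
    return PIV+r*u+off*n, a+np.pi
def plan(wps,start=None):     # wps: (x,y,z,yaw,rows); prints rows in tool axes
    o=ctrl.get_obs(); p=np.array(o["ee_pos"]); R=Rn.from_euler("xyz",o["eef_rot"])
    print("at",p.round(4),np.round(o["eef_rot"],3),"t",round(o["time_s"],2))
    for x,y,z,yaw,N in wps:
        q=np.array([x,y,z]); Rt=Rn.from_euler("xyz",[np.pi,0,yaw]); dv=(R.inv()*Rt).as_rotvec()/N; dp=(q-p)/N
        for i in range(N):
            print(np.round(np.r_[R.inv().apply(dp),dv],4).tolist()); R=R*Rn.from_rotvec(dv); p=p+dp
E
python3 - <<'E'
from fx import *
P,yw=strap(1.3,.078,.047); print(P,yw); plan([(*P,.205,yw,18)])
m=ctrl.camera_model("wrist"); c,d=ray(m,(320,240)); o=ctrl.get_obs(); R=Rn.from_euler("xyz",o["eef_rot"]); print("wrist cam in tool",R.inv().apply(c-o["ee_pos"]),R.inv().apply(d))
E
```

```text
[0.62075673 0.00550588] 3.3407963267948966
at [0.213  0.5069 0.205 ] [-3.141 -0.     2.744] t 0.1
[-0.0317, -0.0169, 0.0, -0.0001, -0.0, -0.0332]
[-0.0311, -0.0179, 0.0, -0.0001, -0.0, -0.0332]
[-0.0305, -0.019, 0.0, -0.0001, -0.0, -0.0332]
[-0.0298, -0.02, 0.0, -0.0001, -0.0, -0.0332]
[-0.0292, -0.0209, 0.0, -0.0001, -0.0, -0.0332]
[-0.0285, -0.0219, 0.0, -0.0001, -0.0, -0.0332]
[-0.0277, -0.0228, 0.0, -0.0001, -0.0, -0.0332]
[-0.0269, -0.0237, 0.0, -0.0001, -0.0, -0.0332]
[-0.0261, -0.0246, 0.0, -0.0001, -0.0, -0.0332]
[-0.0253, -0.0255, 0.0, -0.0001, -0.0, -0.0332]
[-0.0244, -0.0263, 0.0, -0.0001, -0.0, -0.0332]
[-0.0236, -0.0271, 0.0, -0.0001, -0.0, -0.0332]
[-0.0226, -0.0279, 0.0, -0.0001, -0.0, -0.0332]
[-0.0217, -0.0286, 0.0, -0.0001, -0.0, -0.0332]
[-0.0208, -0.0293, 0.0, -0.0001, -0.0, -0.0332]
[-0.0198, -0.03, 0.0, -0.0001, -0.0, -0.0332]
[-0.0188, -0.0306, 0.0, -0.0001, -0.0, -0.0332]
[-0.0177, -0.0312, -0.0, -0.0001, -0.0, -0.0332]
wrist cam in tool [ 0.06884317 -0.00038756 -0.17918701] [-0.23473987  0.00865107  0.97201973]
```

{"name": "jog_arm", "arguments": {
  "motion": [
    [-0.0315, -0.017, 0, 0, 0, -0.033, -1],
    [-0.031, -0.018, 0, 0, 0, -0.033, -1],
    [-0.0305, -0.019, 0, 0, 0, -0.033, -1],
    [-0.03, -0.02, 0, 0, 0, -0.033, -1],
    [-0.029, -0.021, 0, 0, 0, -0.033, -1]
  ]
}}

```text
time_s: 0.6
ee_pos: [0.3266, 0.3663, 0.2052]
eef_rot: [-3.141, -0.0, 2.91]
force: [0.5, 0.2, -0.7]
grip_width: 0.0578
grip_force: 0.0
```

{"name": "jog_arm", "arguments": {
  "motion": [
    [-0.0285, -0.022, 0, 0, 0, -0.033, -1],
    [-0.028, -0.023, 0, 0, 0, -0.033, -1],
    [-0.027, -0.024, 0, 0, 0, -0.033, -1],
    [-0.026, -0.0245, 0, 0, 0, -0.033, -1],
    [-0.025, -0.0255, 0, 0, 0, -0.033, -1]
  ]
}}

```text
time_s: 1.1
ee_pos: [0.4396, 0.2264, 0.2053]
eef_rot: [-3.141, -0.0, 3.075]
force: [-0.1, 0.9, -0.7]
grip_width: 0.0176
grip_force: 0.0
```

{"name": "jog_arm", "arguments": {
  "motion": [
    [-0.0245, -0.0265, 0, 0, 0, -0.033, -1],
    [-0.0235, -0.027, 0, 0, 0, -0.033, -1],
    [-0.0225, -0.028, 0, 0, 0, -0.033, -1],
    [0, 0, 0, 0, 0, 0, -1]
  ]
}}

```text
time_s: 1.5
ee_pos: [0.5081, 0.141, 0.2048]
eef_rot: [-3.141, -0.001, -3.113]
force: [-1.0, 0.6, 0.5]
grip_width: 0.0005
grip_force: 0.0
```

Run:
```python
from fx import *
P,yw=strap(1.3,.09,.047); print(P,yw); plan([(*P,.205,yw,5),(*P,.097,yw,5)])
```

```text
[0.63251943 0.00788054] 3.3407963267948966
at [0.5081 0.141  0.2048] [-3.141e+00 -1.000e-03 -3.113e+00] t 1.5
[-0.0241, -0.0273, -0.0, -0.0001, -0.0001, -0.034]
[-0.0232, -0.0281, -0.0, -0.0001, -0.0001, -0.034]
[-0.0222, -0.0289, -0.0, -0.0001, -0.0001, -0.034]
[-0.0212, -0.0296, -0.0, -0.0001, -0.0001, -0.034]
[-0.0202, -0.0303, -0.0, -0.0001, -0.0001, -0.034]
[-0.0, -0.0, 0.0216, -0.0, 0.0, 0.0]
[-0.0, -0.0, 0.0216, -0.0, 0.0, 0.0]
[-0.0, -0.0, 0.0216, -0.0, 0.0, 0.0]
[-0.0, -0.0, 0.0216, -0.0, 0.0, 0.0]
[-0.0, -0.0, 0.0216, -0.0, 0.0, 0.0]
```

{"name": "jog_arm", "arguments": {
  "motion": [
    [-0.024, -0.0275, 0, 0, 0, -0.034, -1],
    [-0.023, -0.028, 0, 0, 0, -0.034, -1],
    [-0.022, -0.029, 0, 0, 0, -0.034, -1],
    [-0.021, -0.0295, 0, 0, 0, -0.034, -1],
    [-0.02, -0.03, 0, 0, 0, -0.034, -1]
  ]
}}

```text
time_s: 2.0
ee_pos: [0.631, 0.0106, 0.2052]
eef_rot: [3.141, -0.001, -2.939]
force: [-0.2, 0.6, 0.7]
grip_width: 0.0007
grip_force: 0.0
```

{"name": "jog_arm", "arguments": {
  "motion": [
    [0, 0, 0.02, 0, 0, 0, -1],
    [0, 0, 0.02, 0, 0, 0, -1],
    [0, 0, 0.01, 0, 0, 0, -1],
    [0, 0, 0, 0, 0, 0, -1]
  ]
}}

```text
time_s: 2.4
ee_pos: [0.6297, 0.0117, 0.1541]
eef_rot: [3.141, -0.003, -2.94]
force: [-0.2, 0.1, 0.7]
grip_width: 0.0003
grip_force: 0.0
```

Run:
```python
from fx import *
a=snap("wrist","w1"); b=snap("side","s1")
c=np.zeros((560,800,3),np.uint8); c[:300,:400]=cv2.resize(a,(400,300)); c[:,400:]=cv2.resize(b[70:350,200:400],(400,560),interpolation=cv2.INTER_CUBIC)
cv2.imwrite("pics/c1.png",c[:,:,::-1]); plan([])
```

```text
at [0.6306 0.0116 0.1563] [-3.141e+00  1.000e-03 -2.940e+00] t 2.5
```

View pics/c1.png

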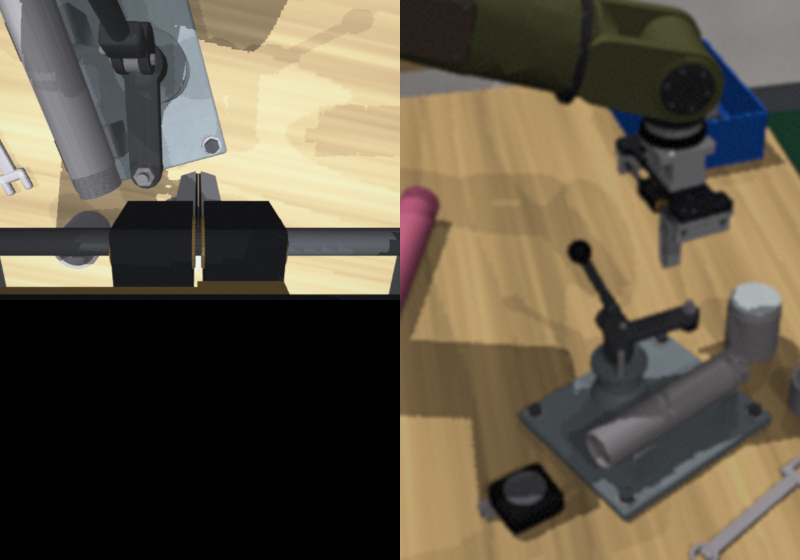

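The wrist view (shown at 0.625 scale) has the shut fingertips at (198,178), just clear of the strap on its outer side. The nut is at (147,177). In the side view nothing touches. I'll check the nut position and then plan the descent and the swing.

Run:
```python
from fx import *
m=ctrl.camera_model("wrist"); P=onz(m,(147/.625,177/.625),.128); d=P[:2]-PIV; print("nut",P,np.linalg.norm(d),"s",np.arctan2(d[1],d[0])-YAW+np.pi/2)
o=ctrl.get_obs();x=o["ee_pos"][0];y=o["ee_pos"][1]
W=[(x,y,.098,o["eef_rot"][2],3)]
for s in (1.3,1.15,1.0,.85,.7,.55,.4,.27,.16,.08): 
    P,yw=strap(s,.09,.027); W.append((*P,.098,yw,2 if s==1.3 else 1))
plan(W)
```

```text
nut [ 0.64436619 -0.03060613  0.128     ] 0.09425152830908122 s 1.3735939329241598
at [0.6306 0.0116 0.1563] [-3.141e+00  1.000e-03 -2.940e+00] t 2.5
[0.0, 0.0, 0.0194, -0.0001, 0.0003, -0.0]
[0.0, 0.0, 0.0194, -0.0001, 0.0003, -0.0]
[0.0, 0.0, 0.0194, -0.0001, 0.0003, -0.0]
[-0.0006, -0.012, -0.0, -0.0, -0.0, 0.0012]
[-0.0006, -0.012, -0.0, -0.0, -0.0, 0.0012]
[-0.003, -0.0138, -0.0, -0.0, -0.0, 0.15]
[-0.003, -0.0138, -0.0, -0.0, -0.0, 0.15]
[-0.003, -0.0138, -0.0, -0.0, -0.0, 0.15]
[-0.003, -0.0138, -0.0, 0.0, -0.0, 0.15]
[-0.003, -0.0138, -0.0, -0.0, -0.0, 0.15]
[-0.003, -0.0138, -0.0, -0.0, -0.0, 0.15]
[-0.0027, -0.0119, -0.0, -0.0, -0.0, 0.13]
[-0.0024, -0.01, -0.0, 0.0, -0.0, 0.11]
[-0.0019, -0.0073, -0.0, -0.0, -0.0, 0.08]
```

{"name": "jog_arm", "arguments": {
  "motion": [
    [0, 0, 0.02, 0, 0, 0, -1],
    [0, 0, 0.02, 0, 0, 0, -1],
    [0, 0, 0.018, 0, 0, 0, -1],
    [0, 0, 0, 0, 0, 0, -1]
  ]
}}

```text
time_s: 2.9
ee_pos: [0.6297, 0.0115, 0.0963]
eef_rot: [3.141, -0.002, -2.94]
force: [-0.2, -0.3, -0.0]
grip_width: 0.0004
grip_force: 0.0
```

{"name": "jog_arm", "arguments": {
  "motion": [
    [-0.0005, -0.008, 0, 0, 0, 0, -1],
    [-0.0005, -0.008, 0, 0, 0, 0, -1],
    [-0.0005, -0.008, 0, 0, 0, 0, -1]
  ]
}}

```text
time_s: 3.2
ee_pos: [0.6375, -0.0128, 0.0989]
eef_rot: [-3.141, 0.002, -2.941]
force: [0.3, 1.8, 0.1]
grip_width: 0.0005
grip_force: 0.7
```

{"name": "jog_arm", "arguments": {
  "motion": [
    [-0.002, -0.0092, 0, 0, 0, 0.1, -1],
    [-0.002, -0.0092, 0, 0, 0, 0.1, -1],
    [-0.002, -0.0092, 0, 0, 0, 0.1, -1]
  ]
}}

```text
time_s: 3.5
ee_pos: [0.6459, -0.0397, 0.0982]
eef_rot: [3.141, 0.001, 3.038]
force: [-0.2, 1.1, 0.1]
grip_width: 0.0006
grip_force: 0.6
```

Run:
```python
from fx import *
W=[]
for s in (.9,.8,.7,.6,.5,.4,.3,.2,.1,.05): 
    P,yw=strap(s,.09,.027); W.append((*P,.098,yw,1))
plan(W); print(ctrl.get_obs()["force"])
```

```text
at [ 0.6459 -0.0397  0.0982] [3.141e+00 1.000e-03 3.038e+00] t 3.5
[-0.0021, -0.0076, 0.0002, 0.0002, 0.0009, 0.0975]
[-0.0022, -0.0091, -0.0, -0.0, -0.0, 0.1]
[-0.0022, -0.0091, -0.0, 0.0, -0.0, 0.1]
[-0.0022, -0.0091, -0.0, 0.0, -0.0, 0.1]
[-0.0022, -0.0091, -0.0, 0.0, -0.0, 0.1]
[-0.0022, -0.0091, -0.0, 0.0, -0.0, 0.1]
[-0.0022, -0.0091, -0.0, -0.0, -0.0, 0.1]
[-0.0022, -0.0091, -0.0, -0.0, -0.0, 0.1]
[-0.0022, -0.0091, -0.0, 0.0, -0.0, 0.1]
[-0.0012, -0.0045, -0.0, -0.0, -0.0, 0.05]
[-0.2344852   1.0997594   0.10564421]
```

Contact is made and the strap is moving at 1–2 N.

{"name": "jog_arm", "arguments": {
  "motion": [
    [-0.002, -0.009, 0, 0, 0, 0.1, -1],
    [-0.002, -0.009, 0, 0, 0, 0.1, -1],
    [-0.002, -0.009, 0, 0, 0, 0.1, -1],
    [-0.002, -0.009, 0, 0, 0, 0.1, -1]
  ]
}}

```text
time_s: 3.9
ee_pos: [0.6446, -0.0764, 0.0981]
eef_rot: [3.141, 0.001, 2.638]
force: [0.1, 1.5, -1.1]
grip_width: 0.0003
grip_force: 0.6
```

{"name": "jog_arm", "arguments": {
  "motion": [
    [-0.002, -0.009, 0, 0, 0, 0.1, -1],
    [-0.002, -0.009, 0, 0, 0, 0.1, -1],
    [-0.002, -0.009, 0, 0, 0, 0.1, -1]
  ]
}}

```text
time_s: 4.2
ee_pos: [0.6343, -0.102, 0.0981]
eef_rot: [3.141, 0.001, 2.338]
force: [0.2, 1.2, 0.6]
grip_width: 0.0009
grip_force: 0.6
```

Run:
```python
from fx import *
W=[]
for s in (.2,.1,.05,.0): 
    P,yw=strap(s,.09,.027); W.append((*P,.098,yw,1))
plan(W)
```

```text
at [ 0.6343 -0.102   0.0981] [3.141e+00 1.000e-03 2.338e+00] t 4.2
[-0.0031, -0.008, 0.0001, 0.0007, 0.0006, 0.0974]
[-0.0022, -0.0091, -0.0, -0.0, -0.0, 0.1]
[-0.0012, -0.0045, -0.0, -0.0, -0.0, 0.05]
[-0.0012, -0.0045, -0.0, -0.0, -0.0, 0.05]
```

{"name": "jog_arm", "arguments": {
  "motion": [
    [-0.003, -0.008, 0, 0, 0, 0.1, -1],
    [-0.002, -0.009, 0, 0, 0, 0.1, -1],
    [-0.001, -0.0045, 0, 0, 0, 0.05, -1]
  ]
}}

```text
time_s: 4.5
ee_pos: [0.6215, -0.1206, 0.0983]
eef_rot: [3.141, 0.001, 2.088]
force: [1.3, 0.5, -0.5]
grip_width: 0.0004
grip_force: 0.6
```

{"name": "jog_arm", "arguments": {
  "motion": [
    [-0.001, -0.003, 0, 0, 0, 0.04, -1],
    [0, -0.002, 0, 0, 0, 0, -1]
  ]
}}

```text
time_s: 4.7
ee_pos: [0.6178, -0.1235, 0.0982]
eef_rot: [3.141, 0.001, 2.051]
force: [1.5, -0.4, -0.2]
grip_width: 0.0004
grip_force: 0.6
```

{"name": "jog_arm", "arguments": {
  "motion": [
    [0, -0.002, 0, 0, 0, 0, -1],
    [0, -0.002, 0, 0, 0, 0, -1]
  ]
}}

```text
time_s: 4.9
ee_pos: [0.6158, -0.1244, 0.0986]
eef_rot: [3.137, 0.003, 2.054]
force: [17.6, 2.7, -1.5]
grip_width: 0.0003
grip_force: 8.2
```

{"name": "jog_arm", "arguments": {
  "motion": [
    [0, -0.002, 0, 0, 0, 0, -1],
    [0, 0, 0, 0, 0, 0, -1]
  ]
}}

```text
time_s: 5.1
ee_pos: [0.6153, -0.1247, 0.099]
eef_rot: [3.134, 0.004, 2.054]
force: [21.8, 4.2, -3.7]
grip_width: 0.0003
grip_force: 10.6
```

The force jumped to about 20 N, so the strap is on the stop pin. I'll back off, rise, and look.

{"name": "jog_arm", "arguments": {
  "motion": [
    [0, 0.015, 0, 0, 0, 0, -1],
    [0, 0.025, 0, 0, 0, 0, -1],
    [0, 0.02, -0.03, 0, 0, 0, -1],
    [0, 0.02, -0.045, 0, 0, 0, -1],
    [0, 0, -0.045, 0, 0, 0, -1]
  ]
}}

```text
time_s: 5.6
ee_pos: [0.6838, -0.0869, 0.2184]
eef_rot: [-3.141, -0.001, 2.056]
force: [0.5, -0.2, 0.3]
grip_width: 0.0001
grip_force: 0.0
```

{"name": "jog_arm", "arguments": {
  "motion": [
    [-0.03, 0, -0.045, 0, 0, 0, -1],
    [-0.045, 0, -0.02, 0, 0, 0, -1],
    [-0.045, 0, 0, 0, 0, 0, -1],
    [0, 0, 0, 0, 0, 0, -1]
  ]
}}

```text
time_s: 6.0
ee_pos: [0.7385, -0.1978, 0.2757]
eef_rot: [-3.139, -0.001, 2.05]
force: [0.3, -0.2, -1.6]
grip_width: 0.0003
grip_force: 0.0
```

Run:
```python
from fx import *
a=snap("top","t2"); b=snap("side","s2")
a=cv2.resize(a[178:313,268:388],(400,450),interpolation=cv2.INTER_CUBIC); b=cv2.resize(b[183:328,255:390],(400,430),interpolation=cv2.INTER_CUBIC)
c=np.zeros((450,800,3),np.uint8); c[:,:400]=a; c[:430,400:]=b; cv2.imwrite("pics/c2.png",c[:,:,::-1]); plan([])
```

```text
at [ 0.7376 -0.1934  0.2772] [-3.140e+00 -2.000e-03  2.052e+00] t 6.1
```

View pics/c2.png

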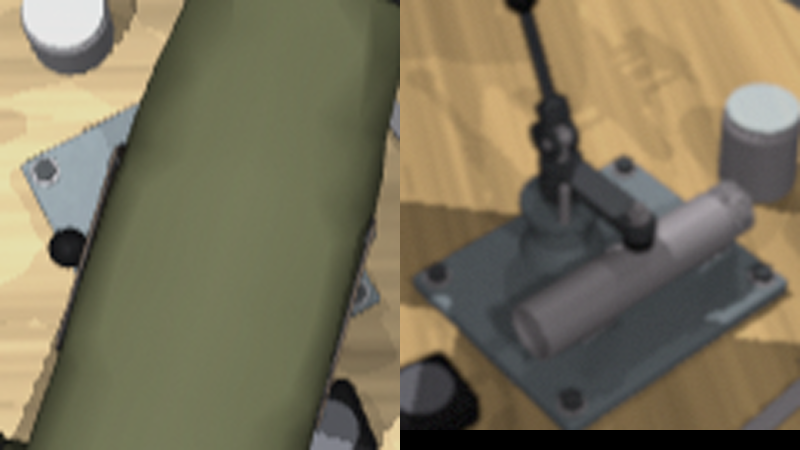

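The strap lies across the pipe with its foot over it, and the lever is still up. The ball is at (67,247) in the top crop and (118,0) in the side crop. Now I'll plan the lever push.

```bash
cat >> fx.py <<'E'
def lev(h,z,N=1):
    a=YAW+np.pi/2; return (*(PIV+h*np.array([np.cos(a),np.sin(a)])),z,a,N)
def arc(th,r=.085,gap=0):
    t=np.radians(th); return lev(r*np.cos(t)-.0065*np.sin(t)-.008-gap*np.sin(t), .139+r*np.sin(t)+.0065*np.cos(t)+gap*np.cos(t))
E
python3 - <<'E'
from fx import *
P,e=tri(mt,T((67,247)),ms,S((118,1))); d=P[:2]-PIV; print(P,e,"ang",np.arctan2(d[1],d[0]),YAW+np.pi/2,"h",np.linalg.norm(d),"elev",np.degrees(np.arctan2(P[2]-.139,np.linalg.norm(d))))
plan([lev(-.04,.225,6)])
E
```

```text
[ 0.53025165 -0.01253022  0.24734658] 0.004570617956729428 ang 2.0636945420565675 2.0407963267948963 h 0.04934336237542493 elev 65.51445944164661
at [ 0.7376 -0.1934  0.2772] [-3.140e+00 -2.000e-03  2.052e+00] t 6.1
[0.0278, -0.0166, 0.0088, -0.0003, -0.0003, 0.0019]
[0.0278, -0.0167, 0.0088, -0.0003, -0.0003, 0.0019]
[0.0278, -0.0167, 0.0088, -0.0003, -0.0003, 0.0019]
[0.0277, -0.0168, 0.0087, -0.0003, -0.0003, 0.0019]
[0.0277, -0.0169, 0.0087, -0.0003, -0.0003, 0.0019]
[0.0277, -0.0169, 0.0087, -0.0003, -0.0003, 0.0019]
```

{"name": "jog_arm", "arguments": {
  "motion": [
    [0.028, -0.017, 0.009, 0, 0, 0.002, -1],
    [0.028, -0.017, 0.009, 0, 0, 0.002, -1],
    [0.028, -0.017, 0.009, 0, 0, 0.002, -1],
    [0.028, -0.017, 0.009, 0, 0, 0.002, -1]
  ]
}}

```text
time_s: 6.5
ee_pos: [0.6274, -0.1246, 0.245]
eef_rot: [3.141, 0.001, 2.047]
force: [0.0, -0.8, 0.4]
grip_width: 0.0005
grip_force: 0.0
```

{"name": "jog_arm", "arguments": {
  "motion": [
    [0.028, -0.017, 0.008, 0, 0, 0, -1],
    [0.028, -0.017, 0.008, 0, 0, 0, -1],
    [0, 0, 0, 0, 0, 0, -1]
  ]
}}

```text
time_s: 6.8
ee_pos: [0.5702, -0.0894, 0.2285]
eef_rot: [-3.141, -0.001, 2.048]
force: [-0.1, -0.8, -0.1]
grip_width: 0.0004
grip_force: 0.0
```

Run:
```python
from fx import *
plan([(*arc(66,gap=.02)[:4],3)]+[arc(t) for t in (66,60,54,48,42,36,30,24,18,12,8,5)])
```

```text
at [ 0.5702 -0.0894  0.2285] [-3.141e+00 -1.000e-03  2.048e+00] t 6.8
[0.0132, 0.0002, 0.0004, -0.0002, -0.0003, 0.0025]
[0.0132, 0.0002, 0.0004, -0.0002, -0.0003, 0.0025]
[0.0132, 0.0001, 0.0004, -0.0002, -0.0003, 0.0025]
[0.0183, -0.0, 0.0081, -0.0, 0.0, 0.0]
[0.0082, -0.0, 0.0034, -0.0, -0.0, -0.0]
[0.0078, 0.0, 0.0043, -0.0, -0.0, -0.0]
[0.0073, 0.0, 0.0051, -0.0, -0.0, -0.0]
[0.0068, 0.0, 0.0058, -0.0, -0.0, -0.0]
[0.0061, -0.0, 0.0065, -0.0, -0.0, -0.0]
[0.0054, -0.0, 0.0071, -0.0, -0.0, -0.0]
[0.0046, 0.0, 0.0076, -0.0, -0.0, -0.0]
[0.0038, -0.0, 0.0081, -0.0, -0.0, -0.0]
[0.003, 0.0, 0.0084, -0.0, -0.0, -0.0]
[0.0015, -0.0, 0.0058, -0.0, -0.0, -0.0]
[0.0008, -0.0, 0.0044, -0.0, -0.0, -0.0]
```

{"name": "jog_arm", "arguments": {
  "motion": [
    [0.013, 0, 0, 0, 0, 0.002, -1],
    [0.013, 0, 0, 0, 0, 0.002, -1],
    [0.013, 0, 0, 0, 0, 0.002, -1],
    [0.009, 0, 0.004, 0, 0, 0, -1],
    [0.009, 0, 0.004, 0, 0, 0, -1]
  ]
}}

```text
time_s: 7.3
ee_pos: [0.5476, -0.0407, 0.22]
eef_rot: [3.142, 0.0, 2.039]
force: [0.2, 0.6, 0.6]
grip_width: 0.0006
grip_force: 0.0
```

{"name": "jog_arm", "arguments": {
  "motion": [
    [0.008, 0, 0.0035, 0, 0, 0, -1],
    [0.008, 0, 0.0045, 0, 0, 0, -1],
    [0.0075, 0, 0.005, 0, 0, 0, -1]
  ]
}}

```text
time_s: 7.6
ee_pos: [0.5372, -0.0201, 0.2073]
eef_rot: [3.141, 0.001, 2.039]
force: [-0.4, -1.7, 4.5]
grip_width: 0.0006
grip_force: 1.9
```

{"name": "jog_arm", "arguments": {
  "motion": [
    [0.007, 0, 0.006, 0, 0, 0, -1],
    [0.006, 0, 0.0065, 0, 0, 0, -1],
    [0.0055, 0, 0.007, 0, 0, 0, -1]
  ]
}}

```text
time_s: 7.9
ee_pos: [0.5286, -0.0035, 0.1873]
eef_rot: [3.142, -0.0, 2.039]
force: [0.4, 0.5, 4.5]
grip_width: 0.0005
grip_force: 1.9
```

Run:
```python
from fx import *
plan([arc(t) for t in (24,18,12,8,5,2)])
```

```text
at [ 0.5286 -0.0035  0.1873] [ 3.142 -0.     2.039] t 7.9
[0.0089, -0.0015, 0.0078, 0.0001, -0.0002, -0.0017]
[0.0038, -0.0, 0.0081, -0.0, 0.0, 0.0]
[0.003, 0.0, 0.0084, 0.0, 0.0, 0.0]
[0.0015, -0.0, 0.0058, 0.0, 0.0, 0.0]
[0.0008, -0.0, 0.0044, 0.0, 0.0, 0.0]
[0.0006, -0.0, 0.0044, 0.0, 0.0, 0.0]
```

Pushing takes about 4.5 N and the lever is following.

{"name": "jog_arm", "arguments": {
  "motion": [
    [0.0075, -0.001, 0.0075, 0, 0, 0, -1],
    [0.005, 0, 0.008, 0, 0, 0, -1],
    [0.003, 0, 0.0085, 0, 0, 0, -1]
  ]
}}

```text
time_s: 8.2
ee_pos: [0.5206, 0.0097, 0.1631]
eef_rot: [-3.141, -0.0, 2.039]
force: [0.6, -1.5, 3.8]
grip_width: 0.0007
grip_force: 2.0
```

{"name": "jog_arm", "arguments": {
  "motion": [
    [0.001, 0, 0.005, 0, 0, 0, -1],
    [0.001, 0, 0.0025, 0, 0, 0, -1]
  ]
}}

```text
time_s: 8.4
ee_pos: [0.5198, 0.0114, 0.1557]
eef_rot: [-3.141, -0.001, 2.039]
force: [0.5, -0.6, 4.2]
grip_width: 0.0002
grip_force: 1.9
```

{"name": "jog_arm", "arguments": {
  "motion": [
    [0, 0, 0.002, 0, 0, 0, -1],
    [0, 0, 0.002, 0, 0, 0, -1]
  ]
}}

```text
time_s: 8.6
ee_pos: [0.52, 0.0113, 0.1523]
eef_rot: [-3.142, -0.001, 2.039]
force: [-2.1, 2.8, 4.9]
grip_width: 0.0
grip_force: 2.1
```

{"name": "jog_arm", "arguments": {
  "motion": [
    [0, 0, 0.002, 0, 0, 0, -1],
    [0, 0, 0.002, 0, 0, 0, -1]
  ]
}}

```text
time_s: 8.8
ee_pos: [0.5206, 0.0117, 0.1502]
eef_rot: [3.139, -0.0, 2.039]
force: [-10.8, 8.5, 34.3]
grip_width: 0.0003
grip_force: 16.4
```

{"name": "jog_arm", "arguments": {
  "motion": [
    [0, 0, 0.001, 0, 0, 0, -1],
    [0, 0, 0, 0, 0, 0, -1]
  ]
}}

```text
time_s: 9.0
ee_pos: [0.5207, 0.0118, 0.1502]
eef_rot: [3.138, 0.0, 2.039]
force: [-11.2, 7.1, 31.7]
grip_width: 0.0003
grip_force: 15.2
```

The force jumped to about 33 N, so the lever is on its bottom stop. I'll retreat straight up and check.

{"name": "jog_arm", "arguments": {
  "motion": [
    [0, 0, -0.01, 0, 0, 0, -1],
    [0, 0, -0.03, 0, 0, 0, -1],
    [0, 0, -0.045, 0, 0, 0, -1],
    [0, 0, -0.045, 0, 0, 0, -1],
    [0, 0, -0.04, 0, 0, 0, -1]
  ]
}}

```text
time_s: 9.5
ee_pos: [0.5199, 0.0109, 0.3194]
eef_rot: [3.141, 0.001, 2.039]
force: [0.9, -0.4, 0.5]
grip_width: 0.0006
grip_force: 0.0
```

{"name": "jog_arm", "arguments": {
  "motion": [
    [0.04, 0, 0, 0, 0, 0, -1],
    [0.045, 0, 0, 0, 0, 0, -1],
    [0.045, 0, 0, 0, 0, 0, -1],
    [0.04, 0, 0, 0, 0, 0, -1],
    [0, 0, 0, 0, 0, 0, -1]
  ]
}}

```text
time_s: 10.0
ee_pos: [0.4418, 0.1656, 0.3175]
eef_rot: [3.141, -0.0, 2.043]
force: [0.9, 0.1, 0.3]
grip_width: 0.0001
grip_force: 0.0
```

Run:
```python
from fx import *
a=snap("top","t3"); b=snap("side","s3")
a=cv2.resize(a[160:310,248:398],(400,400),interpolation=cv2.INTER_CUBIC); b=cv2.resize(b[183:328,255:390],(400,430),interpolation=cv2.INTER_CUBIC)
c=np.zeros((450,800,3),np.uint8); c[:400,:400]=a; c[:430,400:]=b; cv2.imwrite("pics/c3.png",c[:,:,::-1]); plan([])
print("expected ball, side crop", (proj(ms,[*lev(.1215,0)[:2],.1496])[0]-[255,183])*2.965, "top crop",(proj(mt,[*lev(.1215,0)[:2],.1496])[0]-[248,160])*2.667)
```

```text
at [0.4433 0.1631 0.3173] [-3.142  0.     2.04 ] t 10.1
expected ball, side crop [72.38616491 55.64956787] top crop [ 46.49530224 297.91559359]
```

View pics/c3.png

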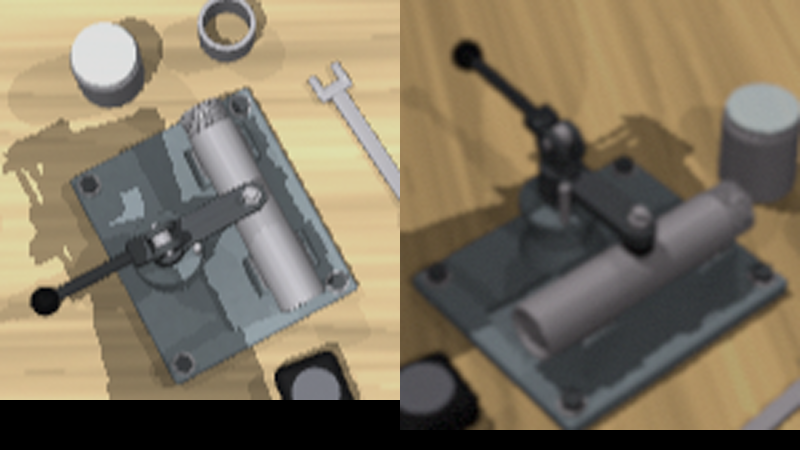

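The strap lies across the pipe on its stop and the lever is down. The ball is at (67,54) in the side crop and (45,301) in the top crop, against (72,56) and (46,298) expected at the bottom stop. The pipe and bystanders have not moved and the arm is clear, so I'm handing in.

```bash
python3 -c "
from station import ctrl
print(ctrl.hand_in())"
```

```text
the job is handed in; nothing more can be done
None
```

I swung the strap against its stop pin and pushed the cam lever to its bottom stop, which clamps the pipe, and handed in at about 10 s; no verdict came back, and the foot's grip force was not measured.

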